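Take the stop off the drill fence and bring the mark under the bit

ROBOT

A 7-joint arm with a two-finger parallel gripper is mounted at the origin on the work surface. World frame = base frame: x ahead of the robot, y to its left, z up, the work surface at z = 0. Lengths are in m, angles in rad, forces in N, time in s.
With the tool pointing down it reaches from about 0.35 to 0.775 m from the base axis. Payload 3.1 kg.
Tool frame: the origin (TCP) lies at the very end of the fingers, on their centre line; the grasp point (between the pads) lies 19 mm behind it; z points along the fingers, y is the line along which they close (so a half turn about z gives the same grasp; the last joint's range is limited). The gripper opens to 85 mm and grips with 20 to 120 N. Pads are 22 mm wide; open, the fingers measure 114 mm over their backs; the gripper's body (76 mm by 85 mm) begins 54 mm behind the grasp point. The pads swing forward as they close: fully open they stand 13 mm farther back than shut.
Start: joints at [-1.33, 0.311, 0.014, 1.512, -0.004, 1.319, -0.027], TCP at [0.153, 0.528, 0.231] pointing down, gripper open.
Joint ranges: [-2.7, 2.7], [-0.3, 1.91], [-1.27, 1.3], [0.12, 2.57], [-1.44, 4.58], [0.2, 2.03], [-3.05, 3.05]. Speed limits (rad/s): [2.79, 2.79, 3.14, 3.14, 3.14, 3.14, 3.14].

INTERFACE

Orientations are given as a unit quaternion [w, x, y, z].
In Python, from rig import bot, viewer, close_job, models gives the robot as it stands.
- The arm moves only by the tool send_rows, never from a script. Its argument "series" is a list of rows, each a list of 7 numbers: the shift along the tool's x, y, z in m, then the turn, a rotation vector about the tool's x, y, z in rad, then the opening, from 0 (shut) to 1 (fully open). In form: [[dx, dy, dz, rx, ry, rz, hand], ...]. A call has 1 to 10 rows; each row is the pose to reach, as a shift and turn from the pose commanded when the call began, along the tool's axes at that moment; what a row does not reach only later rows make up. A row lasts 1/12 s, in which the tool goes at most 41.7 mm and 7.16 degrees, less where a joint would pass 70% of its speed; a pose out of reach is approached as far as the arm can. A call with a gripper value outside its range is refused whole. The fingers move at their own pace and stop on an object; "force" is the grip in N (left out, the last holds). Time passes only in rows, so rows that repeat a pose let the fingers close. It gives the time, the measured TCP pose, the force, the opening and the grip force at its end, in the units of the state.
- bot.read_state(): the state, without advancing time (a new reading comes with each control period).
- viewer.snapshot(name): name is "side" or "top"; returns the picture (384x512x3 uint8, blue, green, red); there is no depth.
- viewer.calibration(name): a dict with "mtx" (3x3 intrinsics, pixels), "world_from_camera" (4x4, takes a point from camera to world coordinates). Camera axes: x right, y up, looking along -z (the intrinsics and any distortion apply to the point x, -y, -z); pixel columns grow to the right and rows downward; lengths in m; the calibration is good to about 2 mm. A picture is of the moment at which its call begins. calibration takes no time and is no camera call.
- close_job(): hands the job in; it is judged then, once.
Trained networks look in the newest picture that a camera, given by its name, has taken for a name from the list of things; names that differ only in an ending like _2 or _b are one class to them, and where a whole thing is asked for, a point or a joint stands for the part that bears it (a point fixed in the world has none). Each returns a list of dicts, best first, with "conf" (0 to 1); they miss things now and then, are a little off and sometimes report something else, mostly with a low value. They report only what shows in the picture. A call takes as long as a camera call.
- models.find_in(name, camera): "extent" ([left, top, width, height] in pixels, round what is visible of it).
- models.mark_of(name, camera): "position" ([column, row] in pixels: a listed point, or the origin of a listed thing).
The state is a dict: "clock": time; "joints": joint angles; "qvel": joint speeds; "tau": joint torques, N m; "tcp_pos": TCP position; "tcp_rot": TCP orientation; "force": force on the tool from outside, world axes, zero at the start; "wrist_torque": the same for the moment, N m; "grip_width": opening from 0.0 (shut) to 1.0 (fully open); "grasp_force": force on a finger pad.
Only numpy, scipy, OpenCV 4.12 (cv2) and the standard library are available. Lean on these libraries where they do the work, as an engineer would, in place of code of your own. Each camera call takes 0.05 s, during which the arm holds its last target. There are 200 camera calls.

TASK

The loosened fence stop left over from the last job is in the way: slide it along the T-slot to the slot's open end, lift it out there and set it down gently in the steel tray. Slide the poplar board along the fence until its scribed cross lies under the drill bit, and leave it flat on the table with its long edge flush against the fence. Don't knock the drill stand, and leave the battery, the ramekin, the level and the screwdriver where they are.

Things in the scene. Friction and masses are not known exactly. Their poses are not given: they have to be found in the camera images.
- drill_table: Fixed drill table: 18 mm grey laminate base with a low aluminium T-slot fence. Origin: on the shelf surface, straight below the drill bit. y runs along the fence to the slot's open end, x across the fence away from the robot, z up. Base: x -105 to 100, y -242 to 302, top at z 18 mm. Fence: y -240 to 300, front face (board side) at x 45, rear face at x 89, top at z 48 mm.
- slot (a point): Point on the T-slot's centre line at the fence top, beside the bit (drill table frame x 67, y 0, z 48 mm). The slot runs along y: 12 mm wide between two lips 5 mm thick, with a cavity 24 mm wide and 10 mm high under them; capped at y -240 mm. The lips end at y 236 mm.
- slot_end (a point): Middle of the slot's open end, at the height of the fence top (drill table frame x 67, y 268, z 48 mm). From y 236 to 300 mm the lips are milled away: with the stop's knob axis within 14 mm of this point its T-nut is clear and lifts straight up, the block still resting on the fence's walls. Nothing holds it at y 300 mm: pushed too far it falls off.
- drill_stand: Fixed drill stand, same origin and axes as the drill table. Column 25 mm thick at x 150, y 0, up to z 400 mm; steel foot 12 mm high, x 103 to 203, y -75 to 75 mm. Carriage 56 by 50 mm on the column at z 260 to 340 mm, feed lever on its -y side. An arm 24 mm wide at z 283 to 317 mm runs over the fence to the tool.
- bit_tip (a point): Tip of the fixed drill bit, pointing down, at z 50 mm, 12 mm above the board's upper face (drill table frame x 0, y 0). Upwards on the same axis: bit 5 mm thick to z 95 mm, chuck 20 mm to z 120 mm, tool widening to 52 mm at z 195 mm, collar 64 mm at z 283 to 317 mm, top at z 390 mm.
- stop: Loose fence stop, 0.28 kg, riding slack in the T-slot (2 mm play each side). Origin: knob axis, underside of the block, on the fence top; axes as the drill table's. Aluminium block x -36 to 22, y -25 to 25, z 0 to 22 mm, can be held across y; face hanging in front of the fence at x -36 to -26, down to z -26 mm; T-nut 20 (x) by 36 (y) mm, down to z -13.5 mm.
- stop_knob (a point): Centre of the stop's black knob, on the T-nut's axis, 41 mm above the block's underside. Knob 36 to 40 mm across, 26 mm high. Standing free in the tray the stop rests on the foot of its hanging face and its T-nut, leaning about 15 degrees.
- board: Loose poplar board, 90 (x) by 200 (y) by 20 mm, 0.18 kg, lying on the base of the drill table, at the start a little off the fence and askew. It slides freely, too wide to grasp across. Origin: centre of its underside.
- board_mark (a point): Crossing point of two scribed dark lines (34 mm long) on the board's upper face: on its long centre line, 45 mm from either long edge, 80 mm from the end at -y and 120 mm from the end at +y. With the board flush against the fence the mark is as far from the fence as the bit.
- tray: Fixed shallow steel tray on the shelf, 190 mm (x) by 140 mm (y), 26 mm high, walls and floor 4 mm thick; it stands either to the left or to the right of the drill table. Origin: centre of its underside.
- battery: Loose black drill battery, 78 by 118 mm, 66 mm high; stands at the side where the tray is not. Leave it. Origin: centre of its underside.
- ramekin: Loose white ceramic ramekin of screws, 90 mm across, 45 mm high, on the shelf behind the fence. Leave it. Origin: centre of its underside.
- level: Loose yellow level, 225 mm (y) by 24 mm (x), 43 mm high, on the shelf behind the fence near the slot's open end. Leave it. Origin: centre of its underside.
- screwdriver: Loose stubby screwdriver lying along y on the front edge of the drill table's base, towards the slot's open end: handle 32 mm thick and 55 mm long towards +y, blade 40 mm towards -y. Leave it. Origin: on the base's top, under the joint of handle and blade.

How it is judged:
On the way, in this order (a step that is already met when the one before it is completed fails the run):
1. the stop has been slid along the slot to its open end: T-nut clear of the lips, block still down at the fence top (y of stop in the frame of drill_table above 0.253 m and horizontal distance between stop and slot_end below 0.06 m and z of stop in the frame of drill_table between 0.04 and 0.053 m), for 0.05 s.
2. the stop has been lifted out, 30 mm or more above the fence (z of stop in the frame of drill_table above 0.078 m), for 0.05 s.
At the end, for the whole second after the job is handed in: The stop lies at rest in the tray (its origin inside the tray's walls, less than 55 mm above the shelf). The board lies flat and at rest on the drill table, its cross within 4 mm of the point under the bit and its long edge within 0.025 rad of the fence. Both are released (x of stop in the frame of tray between -0.085 and 0.085 m and y of stop in the frame of tray between -0.06 and 0.06 m and z of stop in the frame of tray below 0.055 m and linear speed of stop below 0.02 m/s and horizontal distance between board_mark and bit_tip below 0.004 m and angle between the y axis of board and the y axis of drill_table, either way round below 0.025 rad and angle between board's own z axis and vertical below 0.03 rad and linear speed of board below 0.01 m/s); the robot touches nothing.
It fails at once if the stop is dropped: it falls free for more than about 30 mm (linear speed of stop above 0.8 m/s and contact force between stop and the fingers below 0.1 N).
It fails at once if the drill stand or its bit is knocked (more than 10 N) (contact force between drill_stand and anything else above 10 N).
It fails at once if the battery, ramekin, level or screwdriver is shifted by more than 20 mm (distance of any of battery, ramekin, level, screwdriver from where it was at the start of the episode above 0.02 m).
It also fails if it takes over 72 s, if anything falls off the work surface, if the arm or the gripper's body presses on something with over 40 N, if the wrist force passes 120 N, or if a joint passes its speed limit or range.

## Working session

There is one attempt and no reset: what is moved stays moved. The work goes in short steps, Python scripts to look and compute and a tool call to move; the robot and the scene stay as the last step left them, time stands still between calls to the robot, and variables do not carry over. Pictures are saved under pics/ and viewed, at most 10 in all, crops included, and the job is handed in when it is done.

Besides the shell and the picture viewer there is one more tool, called after ">>>" in YAML: its name, and indented under it one key for each argument. send_rows: Moves the arm, as the interface text tells. Its arguments: {"type":"object","properties":{"series":{"type":"array","items":{"type":"array","items":{"type":"number"}}},"force":{"type":"number"}},"required":["series"]}

```bash
ls; mkdir -p pics
cat > h.py <<'E'
import numpy as np, cv2
from rig import bot, viewer, close_job, models
def ray(cam,px):
    c=viewer.calibration(cam); K=np.array(c["mtx"]);T=np.array(c["world_from_camera"])
    d=c.get("dist"); 
    u=np.linalg.solve(K,[px[0],px[1],1.]); v=T[:3,:3]@[u[0],-u[1],-u[2]]
    return T[:3,3],v
def onz(cam,px,z):
    o,v=ray(cam,px); return o+v*(z-o[2])/v[2]
def proj(cam,P):
    c=viewer.calibration(cam); K=np.array(c["mtx"]);T=np.array(c["world_from_camera"])
    p=T[:3,:3].T@(np.asarray(P)-T[:3,3]); p=K@[p[0],-p[1],-p[2]]; return p[:2]/p[2]
E
python3 - <<'E'
from h import *
np.set_printoptions(precision=4,suppress=True)
for c in("top","side"):
    cv2.imwrite(f"pics/{c}0.png",viewer.snapshot(c))
    print(c,viewer.calibration(c))
Z=dict(slot=.048,slot_end=.048,bit_tip=.05,stop=.048,stop_knob=.089,board=.018,board_mark=.038,tray=0,drill_table=0,battery=0,ramekin=0,level=0,screwdriver=.018)
for n,z in Z.items():
    for c in("top","side"):
        for r in models.mark_of(n,c)[:2]: print(n,c,round(r["conf"],2),np.array(r["position"]),onz(c,r["position"],z)[:2])
print(bot.read_state())
E
```

```text
pics
top {'mtx': array([[433.3611,   0.    , 253.5008],
       [  0.    , 433.3611, 197.8237],
       [  0.    ,   0.    ,   1.    ]]), 'world_from_camera': array([[ 0.0121,  0.9935, -0.1128,  0.488 ],
       [-0.9998,  0.0136,  0.0129, -0.0091],
       [ 0.0144,  0.1126,  0.9935,  1.2515],
       [ 0.    ,  0.    ,  0.    ,  1.    ]])}
side {'mtx': array([[393.0523,   0.    , 248.4655],
       [  0.    , 393.0523, 196.0459],
       [  0.    ,   0.    ,   1.    ]]), 'world_from_camera': array([[-0.8644,  0.3546, -0.3565,  0.2279],
       [-0.5024, -0.637 ,  0.5847,  0.5988],
       [-0.0198,  0.6845,  0.7288,  0.8277],
       [ 0.    ,  0.    ,  0.    ,  1.    ]])}
slot top 0.84 [253.6 209.1] [ 0.593  -0.0254]
slot top 0.52 [398.1 239.8] [ 0.5128 -0.4279]
slot side 0.64 [255.5 200.5] [ 0.5846 -0.0217]
slot_end top 0.95 [159.4 199.6] [0.6161 0.2373]
slot_end top 0.18 [209.3 202.1] [0.6109 0.0983]
slot_end side 0.86 [189.2 266.3] [0.6172 0.2356]
bit_tip top 0.56 [252.8 237.8] [ 0.5133 -0.0241]
bit_tip side 0.78 [275.1 208.2] [ 0.525  -0.0213]
stop top 0.66 [209.8 201.9] [0.6115 0.097 ]
[... 1045 characters left out ...]
79.6 257.3] [0.4568 0.1808]
screwdriver top 0.25 [252.4 209.6] [ 0.5941 -0.0224]
screwdriver side 0.65 [257.2 286.1] [0.4619 0.1877]
screwdriver side 0.59 [274.7 209.5] [ 0.536  -0.0421]
{'clock': 1.4, 'joints': array([-1.3297,  0.3109,  0.014 ,  1.5115, -0.0044,  1.3192, -0.0272]), 'qvel': array([-0.0001, -0.0025,  0.0003,  0.0013, -0.0008, -0.    , -0.0007]), 'tau': array([ -0.0001, -37.9802,   0.1457, -23.0855,   0.0122,   0.002 ,
         0.    ]), 'tcp_pos': array([0.1535, 0.5282, 0.2313]), 'tcp_rot': array([0.    , 0.1409, 0.99  , 0.    ]), 'force': array([-0.3929,  0.5453, -0.5443]), 'wrist_torque': array([0.0195, 0.0231, 0.007 ]), 'grasp_force': 0.0, 'grip_width': 0.9989563682172576}
```

View pics/top0.png

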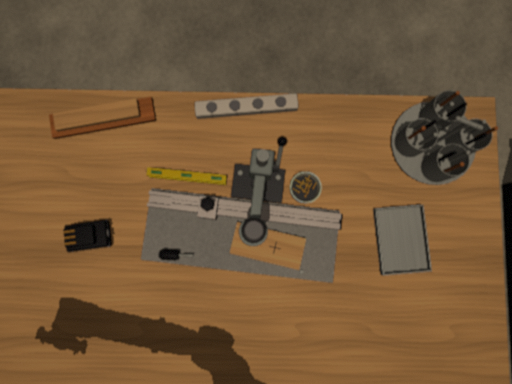

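View pics/side0.png

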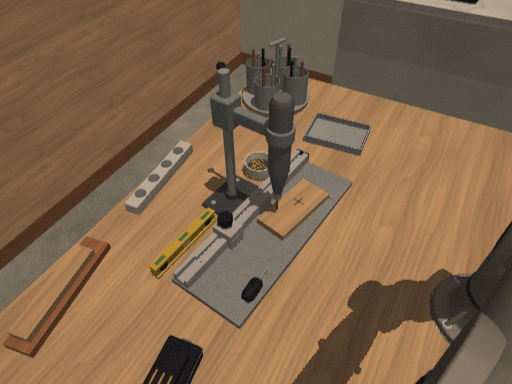

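The top view shows the fence running from (149,196) to (340,220), the stop at (207,205), the board mark at (275,247), and the tray on the right at (402,239). The side view shows the stop knob at (225,219) and the mark at (298,201). Next I fit the table pose and check it with an overlay.

```bash
cat >> h.py <<'E'
from scipy.optimize import least_squares
def fit(obs,p0,f_scale=1.5):
    # obs: (cam,px,local xyz); pose x,y,yaw at z=0
    def res(p):
        c,s=np.cos(p[2]),np.sin(p[2]); R=np.array([[c,-s,0],[s,c,0],[0,0,1]])
        return np.concatenate([proj(cam,R@np.array(l)+[p[0],p[1],0])-px for cam,px,l in obs])
    r=least_squares(res,p0,loss="soft_l1",f_scale=f_scale); return r.x,res(r.x).reshape(-1,2)
def w(p,l):
    c,s=np.cos(p[2]),np.sin(p[2]); l=np.asarray(l,float); return np.array([p[0]+c*l[0]-s*l[1],p[1]+s*l[0]+c*l[1],l[2]])
def loc(p,P):
    c,s=np.cos(p[2]),np.sin(p[2]); d=np.asarray(P)[:2]-p[:2]; return np.array([c*d[0]+s*d[1],-s*d[0]+c*d[1]])
def wire(img,cam,p,pts,col,S,o):
    q=[((proj(cam,w(p,l))-o)*S).astype(int) for l in pts]
    cv2.polylines(img,[np.array(q)],True,col,1)
def box(x0,x1,y0,y1,z): return [(x0,y0,z),(x1,y0,z),(x1,y1,z),(x0,y1,z)]
E
python3 - <<'E'
from h import *
np.set_printoptions(precision=4,suppress=True)
L=dict(slot=(.067,0,.048),slot_end=(.067,.268,.048),bit_tip=(0,0,.05),drill_table=(0,0,0))
top=cv2.imread("pics/top0.png");side=cv2.imread("pics/side0.png")
obs=[("top",[253.6,209.1],L["slot"]),("side",[255.5,200.5],L["slot"]),("top",[159.4,199.6],L["slot_end"]),("side",[189.2,266.3],L["slot_end"]),("side",[275.1,208.2],L["bit_tip"]),("top",[252.8,237.8],L["bit_tip"])]
p,r=fit(obs,[.52,-.02,-.09]);print(p);print(r)
out=[]
for im,cam,o,S,wh in((top,"top",np.array([135,170]),3.7,(215,115)),(side,"side",np.array([165,130]),3.7,(200,200))):
    c=cv2.resize(im[o[1]:o[1]+wh[1],o[0]:o[0]+wh[0]],None,fx=S,fy=S,interpolation=cv2.INTER_CUBIC)
    c=cv2.convertScaleAbs(c,alpha=1.5)
    oo=o-.5+.5/S
    wire(c,cam,p,box(-.105,.1,-.242,.302,.018),(0,255,0),S,oo);wire(c,cam,p,box(.045,.089,-.24,.3,.048),(0,0,255),S,oo)
    c=c[:600]; cv2.imwrite(f"pics/{cam}_w.png",c)
E
```

```text
[ 0.5223 -0.0217 -0.1026]
[[ 1.126   1.4819]
 [-0.1477 -2.2132]
 [-0.255  -0.1062]
 [-0.2807  0.9082]
 [ 1.01    0.269 ]
 [-0.8266 -3.2728]]
```

View pics/top_w.png

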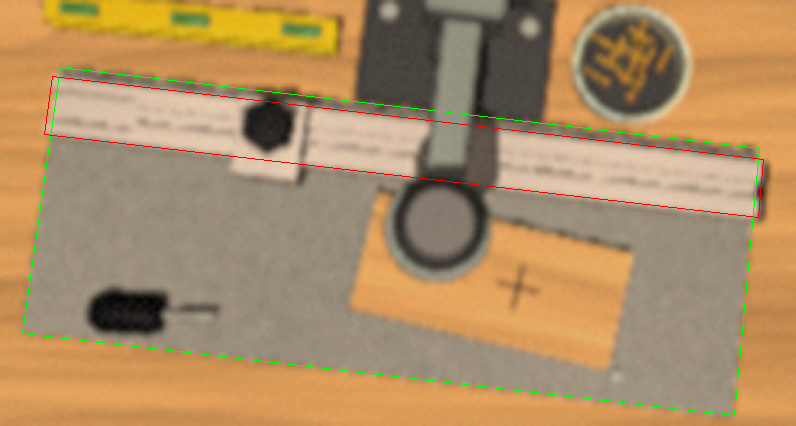

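View pics/side_w.png

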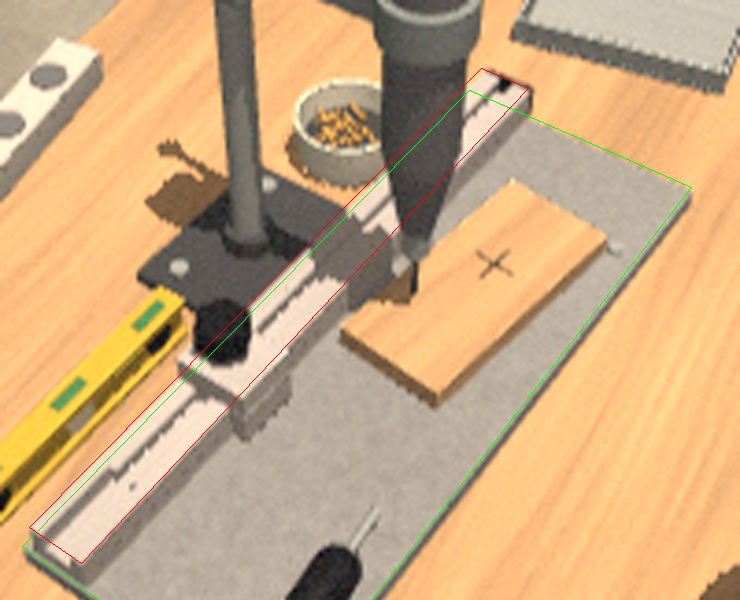

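The overlay fits: fence and base edges match to within 1–2 px in both views, and no large pose error shows. The knob is at about (207,204) in the top image. Next I work out the stop, board and tray poses and the first approach.

```bash
cat >> h.py <<'E'
from scipy.spatial.transform import Rotation as Ro
P=np.array([.5223,-.0217,-.1026])
def go(t,yaw):
    "tool-frame shift/turn from now to world t with tool y at P yaw + 90deg + yaw"
    s=bot.read_state(); q=s["tcp_rot"]; R=Ro.from_quat([q[1],q[2],q[3],q[0]])
    a=P[2]+np.pi/2+yaw; y=np.array([np.cos(a),np.sin(a),0]); z=np.array([0,0,-1.])
    G=Ro.from_matrix(np.c_[np.cross(y,z),y,z])
    print("tcp",s["tcp_pos"],"loc",loc(P,s["tcp_pos"]),"t",s["clock"]); print("shift",R.inv().apply(np.asarray(t)-s["tcp_pos"]),"turn",(R.inv()*G).as_rotvec())
np.set_printoptions(precision=4,suppress=True)
E
python3 - <<'E'
from h import *
un=lambda cam,x,y:np.array({"top":[135,170],"side":[165,130]}[cam])-.5+.5/3.7+np.array([x,y])/3.7
L=lambda cam,x,y,z:loc(P,onz(cam,un(cam,x,y),z))
print("knob top",L("top",268,125,.1),"side top-face",L("side",224,315,.102),L("side",221,332,.089))
print("block -y edge",L("top",305,105,.07),L("side",292,375,.07),"+y corner",L("side",238,402,.07))
print("mark",L("top",518,287,.038),L("side",494,263,.038))
print("board corners top",[L("top",x,y,.038) for x,y in((632,250),(609,371),(351,307))])
print("board corners side",[L("side",x,y,.038) for x,y in((514,181),(606,236),(434,396),(341,331))])
print("bit side",L("side",401,264,.05))
for n,z in(("tray",0.013),):
  for c in("top","side"):
    for r in models.find_in(n,c)[:2]:
        e=r["extent"]; print(n,c,r["conf"],e,onz(c,[e[0]+e[2]/2,e[1]+e[3]/2],z))
t=w(P,(.067,.113,.16));print(t);go(t,0)
E
```

```text
knob top [0.0669 0.1288] side top-face [0.0661 0.1272] [0.0661 0.1317]
block -y edge [0.0875 0.1066] [0.0156 0.1219] +y corner [0.0311 0.16  ]
mark [-0.0274 -0.0669] [-0.0281 -0.0669]
board corners top [array([ 0.0101, -0.1494]), array([-0.0817, -0.1414]), array([-0.0566,  0.0561])]
board corners side [array([ 0.0039, -0.1497]), array([-0.0821, -0.1381]), array([-0.0582,  0.0613]), array([0.0264, 0.0507])]
bit side [ 0.0214 -0.0176]
tray top 0.78 [373.3, 203.2, 57.4, 72.0] [ 0.5154 -0.4513  0.013 ]
tray side 0.8 [300.5, 113.3, 71.6, 42.9] [ 0.5123 -0.4368  0.013 ]
[0.6005 0.0838 0.16  ]
tcp [0.1534 0.5282 0.2313] loc [-0.4233  0.5092] t 1.5
shift [-0.5533 -0.302   0.0713] turn [-0.      0.     -0.1801]
```

>>> send_rows:
  series:
    - [-0.04, -0.02, 0, 0, 0, -0.05, 1]
    - [-0.1, -0.05, 0, 0, 0, -0.1, 1]
    - [-0.2, -0.1, 0.01, 0, 0, -0.18, 1]
    - [-0.2, -0.1, 0.01, 0, 0, -0.18, 1]
    - [-0.3, -0.155, 0.02, 0, 0, -0.18, 1]
    - [-0.3, -0.155, 0.02, 0, 0, -0.18, 1]
    - [-0.3, -0.155, 0.02, 0, 0, -0.18, 1]
    - [-0.42, -0.22, 0.03, 0, 0, -0.18, 1]
    - [-0.42, -0.22, 0.03, 0, 0, -0.18, 1]
    - [-0.42, -0.22, 0.03, 0, 0, -0.18, 1]

```text
clock: 2.33
tcp_pos: [0.4549, 0.2392, 0.2059]
tcp_rot: [0.0, 0.051, 0.999, 0.0]
force: [-0.4, 0.9, 0.6]
grip_width: 1.001
grasp_force: 0.0
```

```bash
python3 -c "
from h import *
go(w(P,(.067,.129,.15)),0);print(bot.read_state()['joints'])"
```

```text
tcp [0.4549 0.2392 0.2059] loc [-0.0938  0.2527] t 2.3333
shift [-0.1607 -0.1237  0.0559] turn [0.0007 0.0006 0.0001]
[-0.7238  0.2538  0.2551  1.6597 -0.0674  1.2358  1.0139]
```

>>> send_rows:
  series:
    - [-0.05, -0.04, 0.015, 0, 0, 0, 1]
    - [-0.1, -0.08, 0.03, 0, 0, 0, 1]
    - [-0.13, -0.1, 0.045, 0, 0, 0, 1]
    - [-0.16, -0.12, 0.055, 0, 0, 0, 1]
    - [-0.16, -0.12, 0.055, 0, 0, 0, 1]
    - [-0.16, -0.12, 0.055, 0, 0, 0, 1]
    - [-0.16, -0.12, 0.055, 0, 0, 0, 1]
    - [-0.16, -0.12, 0.055, 0, 0, 0, 1]

```text
clock: 3.0
tcp_pos: [0.6002, 0.1056, 0.1504]
tcp_rot: [-0.001, 0.051, 0.999, 0.0]
force: [0.2, 0.9, 0.2]
grip_width: 0.997
grasp_force: 0.0
```

```bash
python3 -c "
from h import *
go(w(P,(.067,.129,.072)),0)
for c in('top','side'): cv2.imwrite('pics/%s1.png'%c,viewer.snapshot(c))
a=cv2.imread('pics/side1.png')[130:330,130:330]
cv2.imwrite('pics/s1.png',cv2.resize(a,None,fx=3,fy=3,interpolation=2))"
```

```text
tcp [0.6002 0.1056 0.1504] loc [0.0645 0.1346] t 3.0
shift [-0.0026 -0.0057  0.0784] turn [ 0.0007 -0.0012 -0.0002]
```

View pics/s1.png

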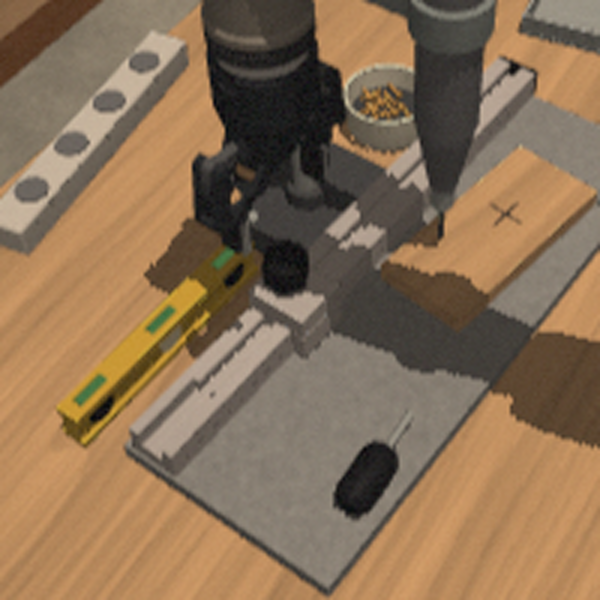

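The gripper hangs open above the knob (285,265 in the crop), clear of the drill column. I descend and close.

>>> send_rows:
  series:
    - [-0.0025, -0.006, 0.02, 0, 0, 0, 1]
    - [-0.0025, -0.006, 0.04, 0, 0, 0, 1]
    - [-0.0025, -0.006, 0.06, 0, 0, 0, 1]
    - [-0.0025, -0.006, 0.07, 0, 0, 0, 1]
    - [-0.0025, -0.006, 0.078, 0, 0, 0, 1]
    - [-0.0025, -0.006, 0.078, 0, 0, 0, 0.6]
    - [-0.0025, -0.006, 0.078, 0, 0, 0, 0.3]
    - [-0.0025, -0.006, 0.078, 0, 0, 0, 0.3]
    - [-0.0025, -0.006, 0.078, 0, 0, 0, 0.3]
    - [-0.0025, -0.006, 0.078, 0, 0, 0, 0.3]
  force: 40

```text
clock: 3.93
tcp_pos: [0.6039, 0.0994, 0.0745]
tcp_rot: [0.002, 0.051, 0.999, 0.001]
force: [0.1, 0.9, 3.1]
grip_width: 0.406
grasp_force: 40.2
```

>>> send_rows:
  series:
    - [0, 0.008, 0, 0, 0, 0, 0.3]
    - [0, 0.018, 0, 0, 0, 0, 0.3]
    - [0, 0.028, 0, 0, 0, 0, 0.3]
    - [0, 0.038, 0, 0, 0, 0, 0.3]
    - [0, 0.048, 0, 0, 0, 0, 0.3]
    - [0, 0.058, 0, 0, 0, 0, 0.3]
    - [0, 0.068, 0, 0, 0, 0, 0.3]
    - [0, 0.07, 0, 0, 0, 0, 0.3]
    - [0, 0.07, 0, 0, 0, 0, 0.3]

```text
clock: 4.68
tcp_pos: [0.6113, 0.167, 0.0745]
tcp_rot: [0.002, 0.052, 0.999, -0.001]
force: [-0.6, -2.9, 4.9]
grip_width: 0.407
grasp_force: 40.6
```

```bash
python3 -c "
from h import *
go(w(P,(.067,.268,.074)),0);print(bot.read_state()['wrist_torque'])
for n,z in(('stop_knob',.089),('stop',.048)):
  for c in('top','side'):
    viewer.snapshot(c)
    for r in models.mark_of(n,c)[:2]:print(n,c,r['conf'],loc(P,onz(c,r['position'],z)))
"
```

```text
tcp [0.6113 0.167  0.0745] loc [0.0692 0.1968] t 4.6833
shift [0.0022 0.0712 0.0004] turn [-0.002   0.0036 -0.0006]
[-0.4222  0.0613  0.0761]
stop_knob side 0.59 [0.0601 0.2042]
stop top 0.51 [0.0805 0.1933]
stop side 0.78 [0.0641 0.2004]
stop side 0.32 [ 0.1189 -0.0844]
```

>>> send_rows:
  series:
    - [0, 0.008, 0, 0, 0, 0, 0.3]
    - [0, 0.018, 0, 0, 0, 0, 0.3]
    - [0, 0.028, 0, 0, 0, 0, 0.3]
    - [0, 0.038, 0, 0, 0, 0, 0.3]
    - [0, 0.048, 0, 0, 0, 0, 0.3]
    - [0, 0.058, 0, 0, 0, 0, 0.3]
    - [0, 0.066, 0, 0, 0, 0, 0.3]
    - [0, 0.07, 0, 0, 0, 0, 0.3]
    - [0, 0.07, 0, 0, 0, 0, 0.3]
    - [0, 0.07, 0, 0, 0, 0, 0.3]

```text
clock: 5.92
tcp_pos: [0.6185, 0.2358, 0.0745]
tcp_rot: [0.002, 0.052, 0.999, -0.001]
force: [-0.3, -3.5, 6.4]
grip_width: 0.41
grasp_force: 40.8
```

```bash
python3 -c "
from h import *
go(w(P,(.067,.268,.074)),0);print(bot.read_state()['wrist_torque'])
for c in('top','side'):
    cv2.imwrite('pics/%s2.png'%c,viewer.snapshot(c))
    for n,z in(('stop_knob',.089),('stop',.048)):
      for r in models.mark_of(n,c)[:2]:print(n,c,r['conf'],loc(P,onz(c,r['position'],z)))
a=cv2.imread('pics/side2.png')[200:320,130:290]
b=cv2.imread('pics/top2.png')[150:270,100:260]
cv2.imwrite('pics/s2.png',cv2.resize(np.vstack([a,b]),None,fx=2.5,fy=2.5,interpolation=2))
"
```

```text
tcp [0.6185 0.2358 0.0745] loc [0.0693 0.266 ] t 5.9167
shift [0.0023 0.002  0.0005] turn [-0.0025  0.0035 -0.0016]
[-0.696   0.0631  0.0445]
stop_knob top 0.52 [0.0714 0.2612]
stop top 0.44 [0.074  0.2607]
stop_knob side 0.85 [0.063  0.2689]
stop side 0.96 [0.0616 0.2688]
```

View pics/s2.png

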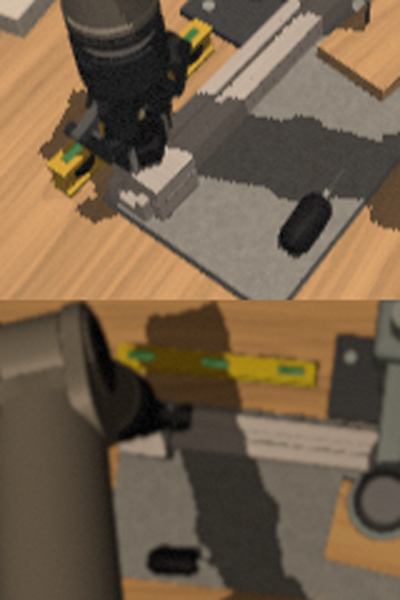

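The block sits in the milled open end, with about 20 mm of fence visible beyond it. The measured y of about 266 mm is inside the window, so I lift it.

>>> send_rows:
  series:
    - [0, 0, 0, 0, 0, 0, 0.3]
    - [0, 0, -0.003, 0, 0, 0, 0.3]
    - [0, 0, -0.008, 0, 0, 0, 0.3]
    - [0, 0, -0.016, 0, 0, 0, 0.3]
    - [0, 0, -0.026, 0, 0, 0, 0.3]
    - [0, 0, -0.036, 0, 0, 0, 0.3]
    - [0, 0, -0.05, 0, 0, 0, 0.3]
    - [0, 0, -0.07, 0, 0, 0, 0.3]
    - [0, 0, -0.085, 0, 0, 0, 0.3]
    - [0, 0, -0.085, 0, 0, 0, 0.3]
  force: 60

```text
clock: 7.05
tcp_pos: [0.619, 0.2395, 0.163]
tcp_rot: [0.004, 0.051, 0.999, 0.002]
force: [-0.1, 0.1, -2.2]
grip_width: 0.399
grasp_force: 60.2
```

>>> send_rows:
  series:
    - [0.02, -0.01, -0.01, 0, 0, 0, 0.3]
    - [0.055, -0.025, -0.017, 0, 0, 0, 0.3]
    - [0.09, -0.04, -0.017, 0, 0, 0, 0.3]
    - [0.125, -0.058, -0.017, 0, 0, 0, 0.3]
    - [0.16, -0.075, -0.017, 0, 0, 0, 0.3]
    - [0.195, -0.09, -0.017, 0, 0, 0, 0.3]
    - [0.22, -0.11, -0.017, 0, 0, 0, 0.3]
    - [0.22, -0.14, -0.017, 0, 0, 0, 0.3]
    - [0.22, -0.17, -0.017, 0, 0, 0, 0.3]
    - [0.22, -0.19, -0.017, 0, 0, 0, 0.3]

```text
clock: 7.88
tcp_pos: [0.3768, 0.0691, 0.1746]
tcp_rot: [-0.0, 0.052, 0.999, -0.0]
force: [-0.3, -0.6, -2.3]
grip_width: 0.407
grasp_force: 60.3
```

```bash
python3 -c "
from h import *
go([.375,-.2,.18],0);go([.514,-.447,.18],0)"
```

```text
tcp [0.3768 0.0691 0.1746] loc [-0.1541  0.0754] t 7.8833
shift [-0.026  -0.2679 -0.0053] turn [-0.0003 -0.0008 -0.0008]
tcp [0.3768 0.0691 0.1746] loc [-0.1541  0.0754] t 7.8833
shift [-0.1897 -0.4992 -0.0054] turn [-0.0003 -0.0008 -0.0008]
```

>>> send_rows:
  series:
    - [-0.002, -0.03, 0, 0, 0, 0, 0.3]
    - [-0.006, -0.065, 0, 0, 0, 0, 0.3]
    - [-0.01, -0.1, 0, 0, 0, 0, 0.3]
    - [-0.014, -0.135, 0, 0, 0, 0, 0.3]
    - [-0.018, -0.17, 0, 0, 0, 0, 0.3]
    - [-0.022, -0.205, 0, 0, 0, 0, 0.3]
    - [-0.026, -0.24, 0, 0, 0, 0, 0.3]
    - [-0.03, -0.27, 0, 0, 0, 0, 0.3]
    - [-0.05, -0.3, 0, 0, 0, 0, 0.3]
    - [-0.07, -0.33, 0, 0, 0, 0, 0.3]

```text
clock: 8.72
tcp_pos: [0.4138, -0.2645, 0.1747]
tcp_rot: [0.0, 0.052, 0.999, 0.001]
force: [0.3, 0.4, -1.7]
grip_width: 0.405
grasp_force: 60.5
```

```bash
python3 -c "
from h import *
go([.514,-.447,.13],0)
print(bot.read_state()['joints'])
viewer.snapshot('top')
for r in models.find_in('tray','top')[:2]:
    e=r['extent'];print(r['conf'],onz('top',[e[0]+e[2]/2,e[1]+e[3]/2],.013))"
```

```text
tcp [ 0.4138 -0.2645  0.1747] loc [-0.0831 -0.2526] t 8.7167
shift [-0.1184 -0.1714  0.0443] turn [ 0.0025  0.0003 -0.0005]
[-0.0931  0.2835  0.7755  1.7795 -0.2171  1.1666  2.2165]
0.65 [ 0.5171 -0.4514  0.013 ]
```

>>> send_rows:
  series:
    - [-0.02, -0.03, 0, 0, 0, 0, 0.3]
    - [-0.045, -0.06, 0, 0, 0, 0, 0.3]
    - [-0.07, -0.09, 0.01, 0, 0, 0, 0.3]
    - [-0.09, -0.12, 0.02, 0, 0, 0, 0.3]
    - [-0.11, -0.15, 0.03, 0, 0, 0, 0.3]
    - [-0.122, -0.17, 0.04, 0, 0, 0, 0.3]
    - [-0.122, -0.17, 0.045, 0, 0, 0, 0.3]
    - [-0.122, -0.17, 0.045, 0, 0, 0, 0.3]
    - [-0.122, -0.17, 0.045, 0, 0, 0, 0.3]

```text
clock: 9.57
tcp_pos: [0.518, -0.4435, 0.1288]
tcp_rot: [-0.001, 0.051, 0.999, 0.002]
force: [-0.5, -0.1, -2.7]
grip_width: 0.401
grasp_force: 61.3
```

```bash
python3 -c "
from h import *
go([.52,-.449,.06],0)
print(bot.read_state()['joints'])
a=viewer.snapshot('side')[70:190,270:430]; b=viewer.snapshot('top')[160:280,330:490]
cv2.imwrite('pics/s3.png',cv2.resize(np.vstack([a,b]),None,fx=2.5,fy=2.5,interpolation=2))"
```

```text
tcp [ 0.518  -0.4435  0.1288] loc [ 0.0389 -0.42  ] t 9.5667
shift [-0.0027 -0.0055  0.0687] turn [ 0.0032 -0.0017  0.0004]
[ 0.3004  0.7287  0.694   1.2639 -0.458   1.3087  2.4532]
```

View pics/s3.png

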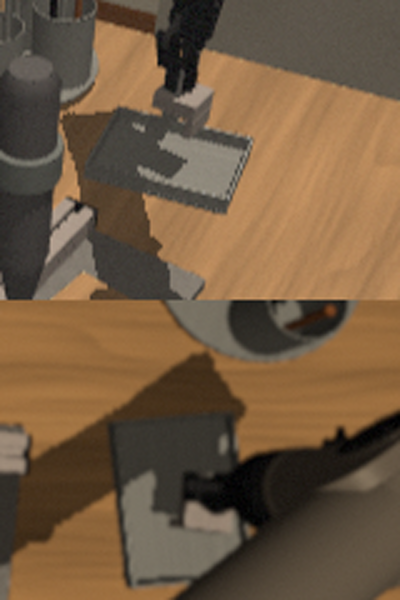

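>>> send_rows:
  series:
    - [-0.0027, -0.0055, 0.015, 0, 0, 0, 0.3]
    - [-0.0027, -0.0055, 0.03, 0, 0, 0, 0.3]
    - [-0.0027, -0.0055, 0.045, 0, 0, 0, 0.3]
    - [-0.0027, -0.0055, 0.055, 0, 0, 0, 0.3]
    - [-0.0027, -0.0055, 0.062, 0, 0, 0, 0.3]
    - [-0.0027, -0.0055, 0.066, 0, 0, 0, 0.3]
    - [-0.0027, -0.0055, 0.068, 0, 0, 0, 0.3]
    - [-0.0027, -0.0055, 0.07, 0, 0, 0, 0.3]
    - [-0.0027, -0.0055, 0.071, 0, 0, 0, 0.3]
    - [-0.0027, -0.0055, 0.071, 0, 0, 0, 0.3]
  force: 40

```text
clock: 10.5
tcp_pos: [0.5205, -0.4515, 0.0592]
tcp_rot: [0.0, 0.051, 0.999, -0.0]
force: [0.6, 0.2, -3.4]
grip_width: 0.405
grasp_force: 61.5
```

>>> send_rows:
  series:
    - [0, 0, 0.001, 0, 0, 0, 0.3]
    - [0, 0, 0.002, 0, 0, 0, 0.3]
    - [0, 0, 0.003, 0, 0, 0, 0.3]
    - [0, 0, 0.004, 0, 0, 0, 0.3]
    - [0, 0, 0.005, 0, 0, 0, 0.3]
    - [0, 0, 0.005, 0, 0, 0, 0.3]
  force: 25

```text
clock: 11.0
tcp_pos: [0.5214, -0.4516, 0.0562]
tcp_rot: [0.001, 0.051, 0.999, -0.001]
force: [-0.3, 2.0, 7.0]
grip_width: 0.406
grasp_force: 62.6
```

Contact with the tray floor. I release and go up.

>>> send_rows:
  series:
    - [0, 0, -0.001, 0, 0, 0, 0.45]
    - [0, 0, -0.001, 0, 0, 0, 0.5]
    - [0, 0, -0.001, 0, 0, 0, 0.6]
    - [0, 0, -0.001, 0, 0, 0, 0.8]
    - [0, 0, -0.001, 0, 0, 0, 0.9]
    - [0, 0, -0.02, 0, 0, 0, 0.9]
    - [0, 0, -0.05, 0, 0, 0, 0.9]
    - [0, 0, -0.085, 0, 0, 0, 0.9]
    - [0, 0, -0.12, 0, 0, 0, 0.9]
    - [0, 0, -0.13, 0, 0, 0, 0.5]

```text
clock: 11.83
tcp_pos: [0.5218, -0.4539, 0.1905]
tcp_rot: [0.004, 0.051, 0.999, -0.004]
force: [0.4, -1.3, 0.6]
grip_width: 0.777
grasp_force: 0.0
```

```bash
python3 -c "
from h import *
go([.42,-.2,.18],0)
for c in('top','side'):
  viewer.snapshot(c)
  for n,z in(('stop',.03),('stop_knob',.07)):
    for r in models.mark_of(n,c)[:1]:print(n,c,r['conf'],onz(c,r['position'],z))
"
```

```text
tcp [ 0.5218 -0.4539  0.1905] loc [ 0.0438 -0.43  ] t 11.8333
shift [0.1273 0.2422 0.0078] turn [-0.007   0.0076  0.0001]
stop top 0.78 [ 0.5294 -0.4524  0.03  ]
stop_knob top 0.96 [ 0.535 -0.448  0.07 ]
stop side 0.86 [ 0.5135 -0.4229  0.03  ]
stop_knob side 0.81 [ 0.5187 -0.4191  0.07  ]
```

```bash
python3 -c "
from h import *
go(w(P,(-.13,-.07,.12)),0)"
```

```text
tcp [ 0.5196 -0.45    0.1811] loc [ 0.0412 -0.4263] t 12.1333
shift [0.1711 0.3561 0.0627] turn [ 0.003  -0.0033 -0.0003]
```

>>> send_rows:
  series:
    - [0.015, 0.02, 0, 0, -0.1, 0, 0.3]
    - [0.035, 0.045, 0, 0, -0.2, 0, 0]
    - [0.06, 0.08, 0.01, 0, -0.3, 0, 0]
    - [0.085, 0.115, 0.015, 0, -0.35, 0, 0]
    - [0.11, 0.15, 0.02, 0, -0.35, 0, 0]
    - [0.13, 0.185, 0.03, 0, -0.35, 0, 0]
    - [0.145, 0.22, 0.035, 0, -0.35, 0, 0]
    - [0.16, 0.255, 0.04, 0, -0.35, 0, 0]
    - [0.17, 0.29, 0.045, 0, -0.35, 0, 0]
    - [0.17, 0.32, 0.05, 0, -0.35, 0, 0]

```text
clock: 12.97
tcp_pos: [0.3799, -0.1123, 0.1313]
tcp_rot: [0.172, 0.05, 0.984, -0.008]
force: [0.9, 1.1, 0.6]
grip_width: -0.003
grasp_force: 0.0
```

```bash
python3 -c "
from h import *
go(w(P,(-.115,-.07,.023)),0)
from h import *
print(bot.read_state()['joints'])"
```

```text
tcp [ 0.3799 -0.1123  0.1313] loc [-0.1324 -0.1047] t 12.9667
shift [0.0203 0.0345 0.1079] turn [0.0018 0.3458 0.0005]
[-0.1429 -0.1673  0.4086  2.3425  0.0125  0.6119  1.7318]
```

>>> send_rows:
  series:
    - [0.005, 0.02, 0.03, 0, 0, 0, 0]
    - [0.015, 0.032, 0.06, 0, 0, 0, 0]
    - [0.018, 0.032, 0.08, 0, 0, 0, 0]
    - [0.018, 0.032, 0.093, 0, 0, 0, 0]
    - [0.018, 0.032, 0.1, 0, 0, 0, 0]
    - [0.018, 0.032, 0.1, 0, 0, 0, 0]
    - [0.018, 0.032, 0.1, 0, 0, 0, 0]

```text
clock: 13.55
tcp_pos: [0.403, -0.0852, 0.0323]
tcp_rot: [0.172, 0.051, 0.984, -0.009]
force: [0.2, 0.1, 0.5]
grip_width: -0.004
grasp_force: 0.0
```

```bash
python3 -c "
from h import *
go(w(P,(-.09,-.06,.024)),0)
a=viewer.snapshot('side')[120:320,160:390]
cv2.imwrite('pics/s4.png',cv2.resize(a,None,fx=3,fy=3,interpolation=2))"
```

```text
tcp [ 0.403  -0.0852  0.0323] loc [-0.1121 -0.0754] t 13.55
shift [-0.018   0.0154  0.0153] turn [-0.0003  0.3463 -0.0001]
```

View pics/s4.png

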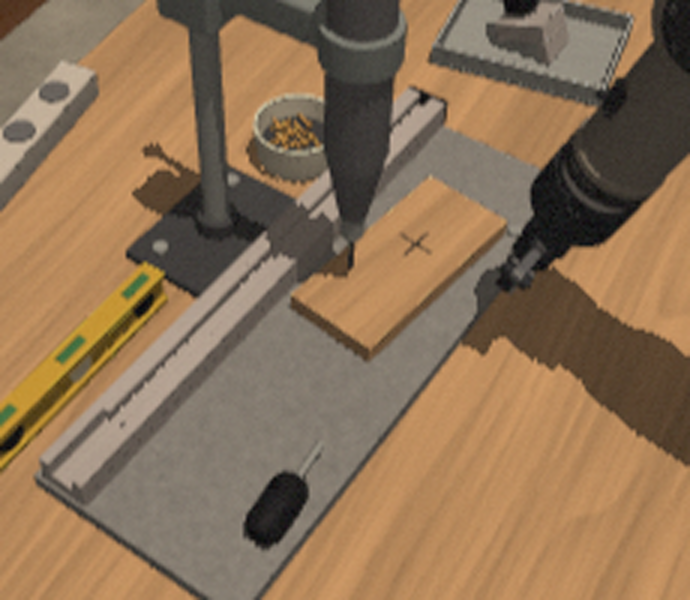

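>>> send_rows:
  series:
    - [0.0028, 0.01, 0.0075, 0, 0, 0, 0]
    - [-0.007, 0.01, 0.0109, 0, 0, 0, 0]
    - [-0.016, 0.01, 0.0144, 0, 0, 0, 0]
    - [-0.0235, 0.01, 0.0171, 0, 0, 0, 0]
    - [-0.0273, 0.01, 0.0185, 0, 0, 0, 0]
    - [-0.031, 0.01, 0.0198, 0, 0, 0, 0]
    - [-0.0348, 0.01, 0.0212, 0, 0, 0, 0]
    - [-0.0386, 0.01, 0.0226, 0, 0, 0, 0]
    - [-0.0414, 0.01, 0.0236, 0, 0, 0, 0]
    - [-0.0414, 0.01, 0.0236, 0, 0, 0, 0]

```text
clock: 14.43
tcp_pos: [0.4533, -0.0805, 0.0259]
tcp_rot: [0.174, 0.051, 0.983, -0.009]
force: [0.1, 0.8, 0.1]
grip_width: -0.001
grasp_force: 0.0
```

```bash
cat >> h.py <<'E'
def meas():
    st=bot.read_state();print("tcp loc",loc(P,st["tcp_pos"]),"z",st["tcp_pos"][2],"F",st["force"],"t",st["clock"])
    for c in("top","side"):
        im=viewer.snapshot(c); cv2.imwrite(f"pics/now_{c}.png",im)
        for n,z in(("board_mark",.038),("board",.018)):
            for r in models.mark_of(n,c)[:1]: print(n,c,round(r["conf"],2),loc(P,onz(c,r["position"],z)))
        hsv=cv2.cvtColor(im,cv2.COLOR_BGR2HSV); m=cv2.inRange(hsv,(8,90,60),(22,255,255))
        # keep only pixels over the base laminate
        k=np.zeros(m.shape,np.uint8); cv2.fillPoly(k,[np.array([proj(c,w(P,l)) for l in box(-.098,.044,-.235,.295,.018)]).astype(np.int32)],255)
        m&=k; n,lab,stt,_=cv2.connectedComponentsWithStats(m); 
        if n<2: continue
        i=1+np.argmax(stt[1:,4]); q=cv2.findContours((lab==i).astype(np.uint8),cv2.RETR_EXTERNAL,cv2.CHAIN_APPROX_NONE)[0][0][:,0]
        L=np.array([loc(P,onz(c,x,.038)) for x in q])
        r=cv2.minAreaRect((L*1000).astype(np.float32)); print(c,"rect mm",np.round(r[0],1),np.round(r[1],1),round(r[2],1))
E
python3 -c "
from h import *
meas()"
```

```text
tcp loc [-0.0627 -0.0656] z 0.025878049373751436 F [0.0881 0.8296 0.1341] t 14.4333
board_mark top 0.9 [-0.0149 -0.0612]
top rect mm [ -8.4 -43.8] [201.4  95.2] 86.8
board_mark side 0.62 [-0.0082 -0.0617]
board side 0.72 [-0.0094 -0.0423]
side rect mm [-12.3 -37.6] [211.2  95.6] 88.0
```

>>> send_rows:
  series:
    - [-0.0019, 0, 0.0007, 0, 0, 0, 0]
    - [-0.0038, 0, 0.0014, 0, 0, 0, 0]
    - [-0.0056, 0, 0.0021, 0, 0, 0, 0]
    - [-0.0075, 0, 0.0027, 0, 0, 0, 0]
    - [-0.0085, 0, 0.0031, 0, 0, 0, 0]
    - [-0.0094, 0, 0.0034, 0, 0, 0, 0]
    - [-0.0094, 0, 0.0034, 0, 0, 0, 0]

```text
clock: 15.32
tcp_pos: [0.4617, -0.0813, 0.0253]
tcp_rot: [0.173, 0.051, 0.984, -0.009]
force: [-3.6, -0.5, 1.7]
grip_width: -0.005
grasp_force: 1.4
```

```bash
python3 -c "
from h import *
meas()"
```

```text
tcp loc [-0.0542 -0.0655] z 0.02531727033263444 F [-3.5803 -0.4957  1.6593] t 15.3167
board_mark top 0.91 [-0.0101 -0.0694]
board top 0.9 [-0.0083 -0.0408]
top rect mm [ -1.8 -42.1] [201.4  95.2] 89.5
board_mark side 0.94 [-0.0069 -0.0649]
board side 0.89 [ 0.0011 -0.0529]
side rect mm [ -8.2 -36.1] [ 90.4 211. ] 0.2
```

>>> send_rows:
  series:
    - [0.0188, 0, -0.0069, 0, 0, 0, 0]
    - [0.03, 0, -0.03, 0, 0, 0, 0]
    - [0.0204, -0.02, -0.0607, 0, 0, 0, 0]
    - [0.0204, -0.055, -0.0607, 0, 0, 0, 0]
    - [0.0204, -0.09, -0.0607, 0, 0, 0, 0]
    - [0.0, -0.12, -0.055, 0, 0, 0, 0]
    - [-0.035, -0.125, -0.042, 0, 0, 0, 0]
    - [-0.068, -0.125, -0.0285, 0, 0, 0, 0]
    - [-0.068, -0.125, -0.0285, 0, 0, 0, 0]
    - [-0.068, -0.125, -0.0285, 0, 0, 0, 0]

```text
clock: 16.45
tcp_pos: [0.5061, -0.2115, 0.0762]
tcp_rot: [0.175, 0.049, 0.983, -0.01]
force: [0.1, 0.3, -0.4]
grip_width: 0.001
grasp_force: 0.0
```

```bash
python3 -c "
from h import *
meas();go(w(P,(0,-.187,.0255)),0)"
```

```text
tcp loc [ 0.0033 -0.1905] z 0.07615176078656055 F [ 0.0999  0.2509 -0.3919] t 16.45
board_mark top 0.67 [-0.0047 -0.0654]
board top 0.95 [-0.0128 -0.0456]
top rect mm [ -0.8 -43.1] [203.2  92.4] 89.7
board_mark side 0.77 [-0.0033 -0.065 ]
board side 0.93 [ 0.0004 -0.0475]
side rect mm [ -8.3 -36.8] [ 91.  212.2] 0.0
tcp [ 0.5025 -0.2109  0.0759] loc [-0.0004 -0.1902] t 16.75
shift [0.0169 0.0032 0.0474] turn [ 0.0005  0.3501 -0.0006]
```

>>> send_rows:
  series:
    - [0.008, 0, 0.025, 0, 0, 0, 0]
    - [0.0145, 0, 0.04, 0, 0, 0, 0]
    - [0.0172, 0, 0.047, 0, 0, 0, 0]
    - [0.0172, 0.012, 0.047, 0, 0, 0, 0]
    - [0.0172, 0.022, 0.047, 0, 0, 0, 0]
    - [0.0172, 0.03, 0.047, 0, 0, 0, 0]
    - [0.0172, 0.038, 0.047, 0, 0, 0, 0]
    - [0.0172, 0.046, 0.047, 0, 0, 0, 0]
    - [0.0172, 0.052, 0.047, 0, 0, 0, 0]
    - [0.0172, 0.052, 0.047, 0, 0, 0, 0]

```text
clock: 17.58
tcp_pos: [0.509, -0.158, 0.026]
tcp_rot: [0.174, 0.05, 0.983, -0.009]
force: [-0.3, 0.4, -0.7]
grip_width: 0.005
grasp_force: 0.0
```

```bash
python3 -c "
from h import *
meas()"
```

```text
tcp loc [ 0.0007 -0.1369] z 0.025968852540411966 F [-0.2803  0.4365 -0.6631] t 17.5833
board_mark top 0.87 [-0.0014 -0.0476]
board top 0.94 [-0.003  -0.0171]
top rect mm [ -1.  -23.5] [203.2  93.5] 89.1
board_mark side 0.7 [ 0.     -0.0518]
board side 0.73 [ 0.0035 -0.0346]
side rect mm [ -7.7 -17.1] [210.2  91.5] 89.5
```

>>> send_rows:
  series:
    - [0, 0.006, 0, 0, 0, 0, 0]
    - [0, 0.012, 0, 0, 0, 0, 0]
    - [0, 0.018, 0, 0, 0, 0, 0]
    - [0, 0.024, 0, 0, 0, 0, 0]
    - [0, 0.029, 0, 0, 0, 0, 0]
    - [0, 0.033, 0, 0, 0, 0, 0]
    - [0, 0.036, 0, 0, 0, 0, 0]
    - [0, 0.038, 0, 0, 0, 0, 0]
    - [0, 0.038, 0, 0, 0, 0, 0]

```text
clock: 18.63
tcp_pos: [0.5126, -0.121, 0.0257]
tcp_rot: [0.174, 0.05, 0.983, -0.009]
force: [-0.1, -0.1, 0.3]
grip_width: 0.001
grasp_force: 0.1
```

```bash
python3 -c "
from h import *
meas()
print('pred bit px',proj('side',w(P,(0,0,.05))),'target mark px',proj('side',w(P,(0,0,.038))), 'px per mm y',(proj('side',w(P,(0,.01,.038)))-proj('side',w(P,(0,0,.038))))/10)
for r in models.mark_of('bit_tip','side')[:2]:print(r)
for r in models.mark_of('board_mark','side')[:2]:print(r)
a=cv2.imread('pics/now_side.png')[175:235,235:325]
cv2.imwrite('pics/s5.png',cv2.convertScaleAbs(cv2.resize(a,None,fx=8,fy=8,interpolation=2),alpha=1.4))"
```

```text
tcp loc [ 0.0005 -0.0997] z 0.02571282522165649 F [-0.0724 -0.0893  0.2831] t 18.6333
board_mark top 0.59 [-0.0054 -0.0082]
board top 0.66 [-0.0106  0.0112]
top rect mm [-0.5 14.2] [201.5  92.8] 89.5
board_mark side 0.87 [ 0.0042 -0.0169]
board side 0.78 [0.002  0.0107]
side rect mm [-8.2 19.3] [209.1  90.3] 89.6
pred bit px [276.0897 208.4734] target mark px [275.9475 211.4638] px per mm y [-0.2084  0.2343]
{'position': [277.3, 208.0], 'conf': 0.85}
{'position': [278.1, 206.9], 'conf': 0.87}
{'position': [189.5, 267.0], 'conf': 0.39}
```

View pics/s5.png

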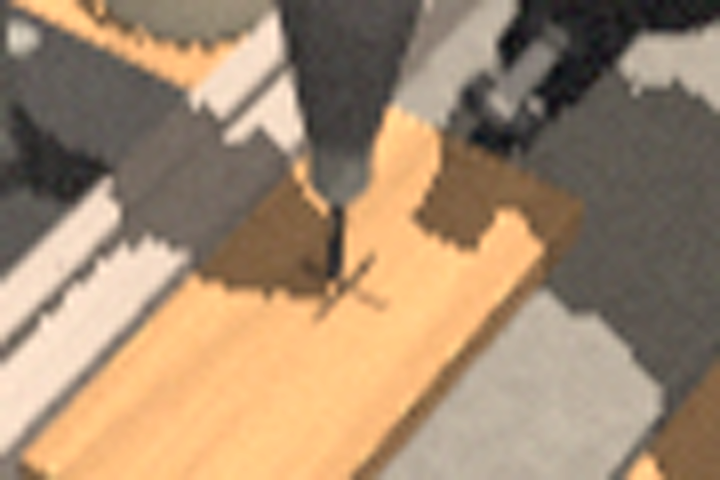

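In the crop the cross is at (345,287) and the bit tip at (334,277). After allowing for the 12 mm height difference, about 7.5 mm of +y remains.

>>> send_rows:
  series:
    - [0, 0.002, 0, 0, 0, 0, 0]
    - [0, 0.004, 0, 0, 0, 0, 0]
    - [0, 0.006, 0, 0, 0, 0, 0]
    - [0, 0.0075, 0, 0, 0, 0, 0]
    - [0, 0.0075, 0, 0, 0, 0, 0]
    - [0, 0.0075, 0, 0, 0, 0, 0]

```text
clock: 19.53
tcp_pos: [0.5133, -0.1138, 0.0257]
tcp_rot: [0.174, 0.05, 0.983, -0.009]
force: [0.5, 0.6, 0.1]
grip_width: 0.003
grasp_force: 0.0
```

>>> send_rows:
  series:
    - [0, -0.01, 0, 0, 0, 0, 0]
    - [0, -0.04, 0, 0, 0, 0, 0]
    - [-0.017, -0.07, -0.047, 0, 0, 0, 0]
    - [0.01, -0.07, -0.055, 0, 0, 0, 0]
    - [0.045, -0.07, -0.065, 0, 0, 0, 0]
    - [0.08, -0.07, -0.08, 0, 0, 0, 0]
    - [0.08, -0.07, -0.08, 0, 0, 0, 0]
    - [0.08, -0.07, -0.08, 0, 0, 0, 0]

```text
clock: 20.2
tcp_pos: [0.4014, -0.1722, 0.0727]
tcp_rot: [0.173, 0.052, 0.983, -0.008]
force: [0.5, -0.7, 1.1]
grip_width: 0.004
grasp_force: 0.0
```

```bash
python3 -c "
from h import *
meas()
a=cv2.imread('pics/now_side.png')[175:235,235:325]
cv2.imwrite('pics/s6.png',cv2.convertScaleAbs(cv2.resize(a,None,fx=8,fy=8,interpolation=2),alpha=1.4))"
```

```text
tcp loc [-0.1049 -0.1621] z 0.07274223658480075 F [ 0.498  -0.6593  1.1293] t 20.2
board_mark top 0.7 [-0.0094  0.0001]
board top 0.74 [0.0003 0.0233]
top rect mm [-0.6 21.6] [201.8  92.6] 89.8
board_mark side 0.59 [0.0048 0.0031]
board side 0.87 [-0.0089  0.0237]
side rect mm [-8.1 27. ] [208.7  90.1] 89.6
```

View pics/s6.png

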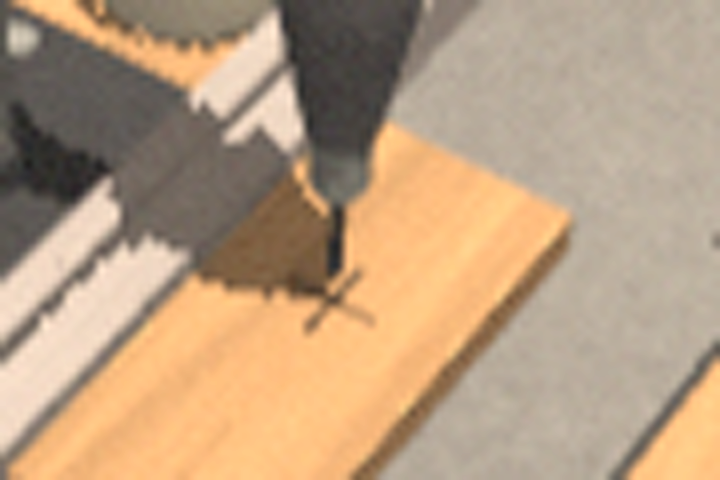

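The cross at (335,299) lies directly below the bit at (336,275), with the expected 24 px height offset. The board is flush, within about 0.4° of the fence. I hand in.

```bash
python3 -c "
from h import *
print(close_job())"
```

```text
the job is handed in; nothing more can be done
None
```

I handed the job in at about 20 s: the stop is in the tray, the board is flush to the fence with its cross under the bit (checked in the side camera), and nothing else looked disturbed. No verdict was returned.

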